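# Park a sanding drum on its slanted peg

## Task

Put the rust-brown sanding drum away on the empty slanted peg: slide it down along the peg, past the brass spring clips, and press it home against the sprung black pad of the red stop collar with a firm steady push at the pad of about 12 N, never ramming it (20 N or more against the pad is too much). Then let go so that it stays on the peg, resting against the pad, and leave everything else on the bench where it is.

Things in the scene. Friction and masses are not known exactly. Their poses are not given: they have to be found in the camera images.
- drum_center (a point): The rust-brown sanding drum, a rigid loose tube standing upright on the bench: outside diameter 56 mm, height 40 mm, open bore 22 mm right through, about 110 g (it varies by a quarter). The point is its centre, half-way up; z is its bore axis (either end may go first).
- peg_tip (a point): Tip of the empty slanted steel peg, on the stand that has no drum. Origin: centre of the peg's end face; z points outward along the peg's axis, 40 degrees from the vertical; y is level. Peg 88 mm long from tip to root, 18 mm in diameter, the last 10 mm tapering to 8 mm. A drum goes on by moving along -z.
- clips (a point): Point on the peg's axis 28 mm below the tip, between two brass spring clips on the +y and -y flanks, each 4.5 mm proud, with ramps reaching 14 mm up and down the peg. A drum's leading end meets them about 20 to 25 mm below the tip; pushing over them takes up to about 12 N, then sliding on drags steadily at about 2 to 6 N: the drum stays where it is left and does not slide home by itself.
- stop: The stop; origin on the peg's axis at its root, z straight up. It carries a red collar (34 mm across) clamped on the peg and above it a black sprung pad (40 mm across). Their place differs from job to job and is not measured: the pad's free upper face lies 40 to 58 mm below the peg's tip. The pad yields about 1 mm per 4 N, up to 5.5 mm; the collar does not shift.
- stand_busy: The second stand of the same build, whose peg already carries a light blue drum (fixed; leave it). Origin under the foot of its post at bench height; it stands 0.18 m high on a board 140 by 120 mm, its peg leaning to its own -x.
- green_center (a point): Green sanding drum, loose, same size and upright like the brown one; leave it. The point is its centre.
- foam_offcut: Light blue foam block 60 x 90 x 50 mm high, loose bystander; origin under its centre.
- marker: White and black marker pen, 135 mm long along its x, 17 mm thick, loose bystander; origin under its middle.
- clamp: Black and blue spring clamp lying flat, 150 mm long along x, 50 mm wide, 24 mm high, loose bystander; origin under its middle.
- foil_tray: Open aluminium tray 90 x 70 x 30 mm, loose bystander; origin under its centre.
- sanding_block: Cork sanding block 100 x 55 x 38 mm, loose bystander; origin under its centre.
Mind the look-alikes: they are no part of the job. What is shaped like the part that bears peg_tip but purple is not meant. What is shaped like the part that bears drum_center but purple is not meant.

How it is judged:
On the way, in this order (a step that is already met when the one before it is completed fails the run):
1. the brown drum is threaded on the slanted peg, in line with it, its leading end at least 6 mm past the tip (x of drum_center in the frame of peg_tip between -0.004 and 0.004 m and y of drum_center in the frame of peg_tip between -0.004 and 0.004 m and angle between the z axis of drum_center and the z axis of peg_tip, either way round below 0.14 rad and z of drum_center in the frame of peg_tip between -0.08 and 0.014 m), for 0.05 s.
2. the drum on the peg is pressed against the sprung pad with more than 7 N for 0.3 s (x of drum_center in the frame of peg_tip between -0.004 and 0.004 m and y of drum_center in the frame of peg_tip between -0.004 and 0.004 m and angle between the z axis of drum_center and the z axis of peg_tip, either way round below 0.14 rad and contact force between drum and stop above 7 N), for 0.3 s.
At the end, for the whole second after the job is handed in: The brown drum sits on the empty slanted peg, its axis within 8 degrees of the peg's and its centre within 4 mm of the peg's axis in each direction, resting against the stop's pad (touching it with over 0.3 N), released and still (x of drum_center in the frame of peg_tip between -0.004 and 0.004 m and y of drum_center in the frame of peg_tip between -0.004 and 0.004 m and angle between the z axis of drum_center and the z axis of peg_tip, either way round below 0.14 rad and z of drum_center in the frame of peg_tip below -0.018 m and contact force between drum and stop above 0.3 N and contact force between drum and the fingers below 0.05 N and linear speed of drum below 0.01 m/s).
It fails at once if the drum is rammed against the stop pad with more than 20 N (contact force between drum and stop above 20 N).
It fails at once if a bystander (green drum, foam offcut, marker, clamp, foil tray, sanding block) is moved by more than 20 mm (distance of any of green_center, foam_offcut, marker, clamp, foil_tray, sanding_block from where it was at the start of the episode above 0.02 m).
It also fails if it takes over 64 s, if anything falls off the work surface, if the arm or the gripper's body presses on something with over 40 N, if the wrist force passes 120 N, or if a joint passes its speed limit or range.

## Robot

A 7-joint arm with a two-finger parallel gripper is mounted at the origin on the work surface. World frame = base frame: x ahead of the robot, y to its left, z up, the work surface at z = 0. Lengths are in m, angles in rad, forces in N, time in s.
With the tool pointing down it reaches from about 0.375 to 0.925 m from the base axis. Payload 3.1 kg.
Tool frame: the origin (TCP) lies between the finger pads; the fingertips stand 19 mm ahead of it and the grasp point (between the pads) is the TCP; z points along the fingers, x is the direction in which the jaws open and shut, and the axes are right-handed (so a half turn about z gives the same grasp; the last joint's range is limited). The gripper opens to 85 mm and grips with 20 to 120 N. Pads are 22 mm wide; open, the fingers measure 114 mm over their backs; the gripper's body (76 mm by 85 mm) begins 54 mm behind the grasp point. The pads swing forward as they close: fully open they stand 13 mm farther back than shut.
Start: joints at [-1.296, 0.383, 0.044, 1.598, -0.018, 1.161, -0.05], TCP at [0.237, 0.605, 0.25] pointing down, gripper open.
Joint ranges: [-2.61, 2.61], [-0.41, 2.15], [-1.48, 1.57], [0, 2.5], [-1.57, 4.71], [0.05, 1.97], [-2.85, 2.85]. Speed limits (rad/s): [2.79, 2.79, 3.14, 3.14, 3.14, 3.14, 3.14].

## Interface

Orientations are given as a rotation vector (axis times angle).
In Python, from cell import ctrl gives the robot as it stands. Calls block until the motion is done:
- ctrl.goto(position, orientation): joint-space move of the TCP to a pose.
- ctrl.line_to(position, attitude=None, rate=0.15): straight line of the TCP; attitude=None keeps the orientation; rate is the mean speed in m/s.
- ctrl.move_j(angles): joint-space move.
- ctrl.set_gripper(opening): opening from 0.0 (shut) to 1.0 (fully open); the grip force is fixed at half the most; returns when the fingers have stopped.
- ctrl.sleep(seconds).
- ctrl.inverse_kinematics(position, orientation): joint angles nearest the present ones, or None.
- ctrl.get_state(): the state.
- ctrl.get_image(name): name is "scene" or "top" or "wrist"; returns (picture, depth): 420x560x3 uint8, red, green, blue; 420x560 float32, m along the optical axis (not along the pixel's ray), 0 where there is no reading.
- ctrl.get_calibration(name): a dict with "camera_matrix" (3x3 intrinsics, pixels), "D" ([k1, k2, p1, p2, k3] as OpenCV has them; the pictures are not rectified), "T" (4x4, takes a point from camera to world coordinates). Camera axes: x right, y down, z forward; pixel columns grow to the right and rows downward; lengths in m; the calibration is good to about 2 mm. A picture is of the moment at which its call begins: read the wrist's pose just before it. get_calibration takes no time and is no camera call; for the wrist camera it gives the pose at the moment of the call.
A pose or a line that the arm cannot do raises ctrl.Unreachable and nothing moves.
- ctrl.sign_off(): hands the job in, once; it reports no verdict.
The state is a dict: "time": time; "joint_pos": joint angles; "dq": joint speeds; "joint_torque": joint torques, N m; "tool_pos": TCP position; "ee_rot": TCP orientation; "wrist_force": force on the tool from outside, world axes, zero at the start; "moment": the same for the moment, N m; "grip_width": opening from 0.0 (shut) to 1.0 (fully open).
Only numpy, scipy, OpenCV 4.12 (cv2) and the standard library are available. Lean on these libraries where they do the work, as an engineer would, in place of code of your own. Each camera call takes 0.05 s, during which the arm holds its last target.

## Working session

There is one attempt and no reset: what is moved stays moved. The work goes in short steps, each a Python script; the robot and the scene stay as the last script left them, time stands still between calls to the robot, and variables do not carry over. Pictures are saved under pics/ and viewed, and the job is handed in when it is done.

```bash
ls; mkdir -p pics
python3 - <<'E'
from cell import ctrl
import cv2,numpy as np
for n in ["scene","top","wrist"]:
    c=ctrl.get_calibration(n)
    im,d=ctrl.get_image(n)
    cv2.imwrite(f"pics/{n}0.png",im[...,::-1]); np.savez(f"pics/{n}0.npz",im=im,d=d,K=c["camera_matrix"],D=c["D"],T=c["T"])
    print(n,np.round(c["camera_matrix"],1).tolist(),np.round(c["D"],3),np.round(c["T"],3).tolist())
s=ctrl.get_state();print(s)
E
```

```text
pics
scene [[466.4, 0.0, 282.4], [0.0, 466.4, 216.5], [0.0, 0.0, 1.0]] [0.025 0.    0.    0.    0.   ] [[-0.276, 0.755, -0.595, 1.152], [0.961, 0.222, -0.165, 0.149], [0.007, -0.617, -0.787, 0.974], [0.0, 0.0, 0.0, 1.0]]
top [[466.8, 0.0, 273.5], [0.0, 466.8, 200.7], [0.0, 0.0, 1.0]] [-0.146  0.     0.     0.     0.   ] [[0.007, -0.991, 0.13, 0.38], [-1.0, -0.008, -0.004, -0.036], [0.005, -0.13, -0.991, 1.338], [0.0, 0.0, 0.0, 1.0]]
wrist [[312.4, 0.0, 277.6], [0.0, 312.4, 211.2], [0.0, 0.0, 1.0]] [-0.022  0.     0.     0.     0.   ] [[0.364, 0.885, 0.291, 0.163], [0.931, -0.345, -0.115, 0.636], [-0.001, 0.313, -0.95, 0.372], [0.0, 0.0, 0.0, 1.0]]
{'time': 0.15, 'joint_pos': array([-1.29579685,  0.38366519,  0.04385012,  1.59922983, -0.01790996,
        1.16121909, -0.04993373]), 'dq': array([-0.00038556, -0.00228298, -0.00035197, -0.00486901,  0.00049943,
        0.00011532, -0.00169507]), 'joint_torque': array([ 1.45706104e-03, -4.34054267e+01,  1.02656476e+00, -2.49976659e+01,
        1.06936984e-02,  7.31504711e-03,  3.43942688e-06]), 'tool_pos': array([0.23648262, 0.60468751, 0.24915655]), 'ee_rot': array([ 2.59355359,  1.77059685, -0.0026668 ]), 'wrist_force': array([-0.32626233,  0.24076675, -0.28921439]), 'moment': array([0.05590829, 0.02497095, 0.00017809]), 'grip_width': 1.0023624630305266}
```

View pics/scene0.png

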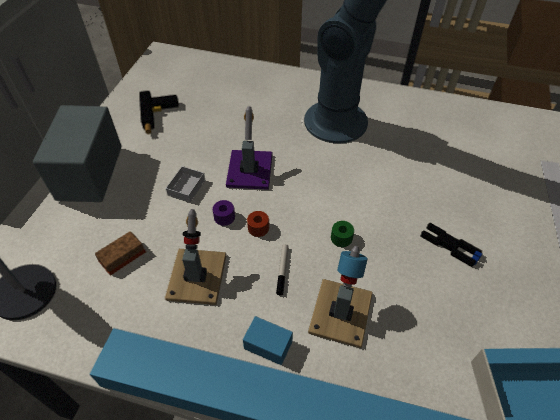

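View pics/top0.png

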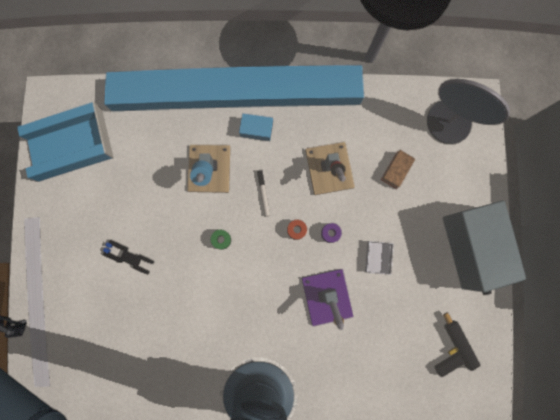

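View pics/wrist0.png

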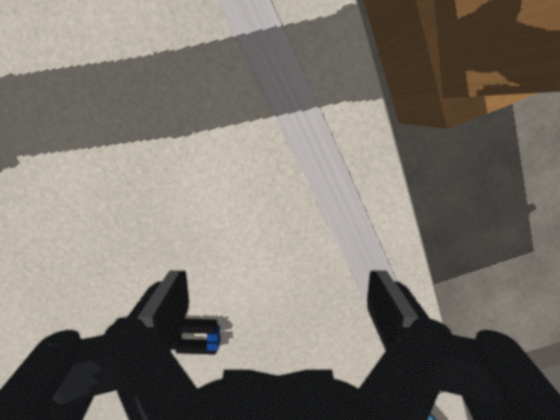

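```bash
cat > h.py <<'E'
import numpy as np,cv2
def load(n):
    z=np.load(f"pics/{n}.npz"); return z
def cloud(z):
    d=z["d"];h,w=d.shape
    v,u=np.mgrid[0:h,0:w]
    p=cv2.undistortPoints(np.stack([u,v],-1).reshape(-1,1,2).astype(np.float64),z["K"],z["D"]).reshape(h,w,2)
    P=np.concatenate([p*d[...,None],d[...,None]],-1)
    return P@z["T"][:3,:3].T+z["T"][:3,3]
def proj(z,X):
    Ti=np.linalg.inv(z["T"]); 
    return cv2.projectPoints(np.atleast_2d(X).astype(float),cv2.Rodrigues(Ti[:3,:3])[0],Ti[:3,3],z["K"],z["D"])[0].reshape(-1,2)
def snap(ctrl,n,name):
    c=ctrl.get_calibration(n); im,d=ctrl.get_image(n)
    cv2.imwrite(f"pics/{name}.png",im[...,::-1]); np.savez(f"pics/{name}.npz",im=im,d=d,K=c["camera_matrix"],D=c["D"],T=c["T"])
def crop(name,u0,u1,v0,v1,s):
    im=cv2.imread(f"pics/{name}.png")[v0:v1,u0:u1]
    cv2.imwrite(f"pics/{name}_c{u0}_{v0}.png",cv2.resize(im,None,fx=s,fy=s,interpolation=cv2.INTER_CUBIC))
E
python3 - <<'E'
from h import *
z=load("scene0");C=cloud(z)
t=load("top0");CT=cloud(t)
for nm,p in dict(brown=(258,216),table=(300,190),tip=(192,213),peg=(192,225),collar=(191,238),purp=(224,206)).items():
    print(nm,p,np.round(C[p[1],p[0]],3))
for nm,p in dict(brown=(290,229),brc=(297,229),table=(250,300),tip=(342,175),purp=(323,233),).items():
    print(nm,p,np.round(CT[p[1],p[0]],3))
crop("scene0",150,310,180,310,5)
crop("top0",260,400,130,260,5)
E
```

```text
brown (258, 216) [ 0.458 -0.108  0.035]
table (300, 190) [ 0.313 -0.034  0.001]
tip (192, 213) [ 0.594 -0.21   0.175]
peg (192, 225) [ 0.611 -0.207  0.154]
collar (191, 238) [ 0.633 -0.202  0.136]
purp (224, 206) [ 0.451 -0.203  0.034]
brown (290, 229) [ 0.471 -0.087  0.043]
brc (297, 229) [ 0.474 -0.109  0.   ]
table (250, 300) [ 0.271  0.024 -0.005]
tip (342, 175) [ 0.6   -0.214  0.174]
purp (323, 233) [ 0.461 -0.179  0.041]
```

View pics/scene0_c150_180.png

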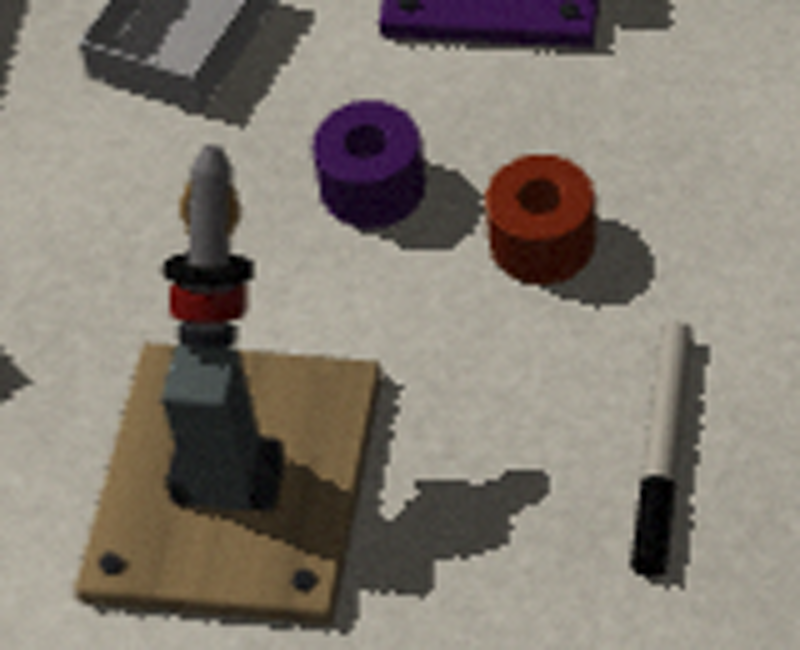

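View pics/top0_c260_130.png

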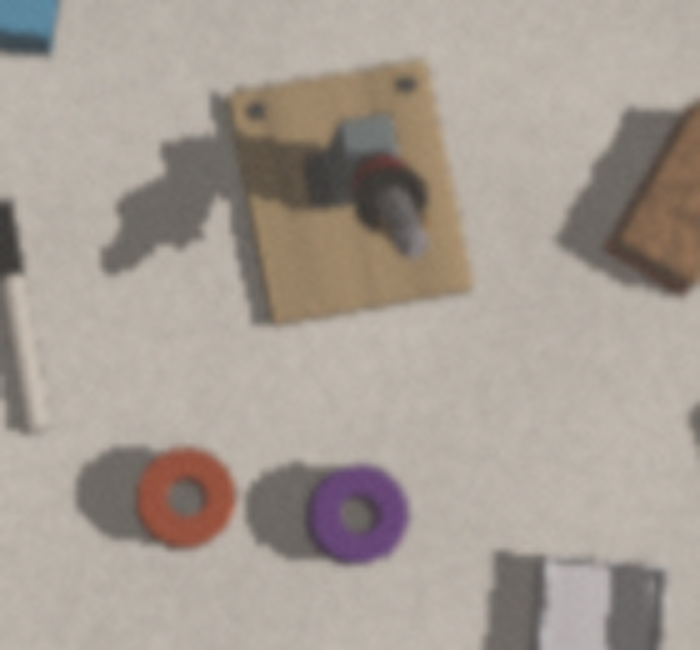

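Brown drum is at scene (258,223) / top (297,229); the purple drum at scene (224,212) / top (331,233) and the green one at (343,233) are the look‑alikes. The empty peg, with red collar and black pad, is on the wooden stand at scene (192,230) / top (340,170). The purple stand at scene (250,165) is a decoy, and the other wooden stand carries the blue drum. Next I measure them.

```bash
cat > meas.py <<'E'
from h import *
def drum(n):
    z=load(n);C=cloud(z);hsv=cv2.cvtColor(z["im"],cv2.COLOR_RGB2HSV).astype(int)
    H,S,V=hsv[...,0],hsv[...,1],hsv[...,2]
    m=((H<12)|(H>174))&(S>120)&(z["d"]>0)&(abs(C[...,0]-.474)<.06)&(abs(C[...,1]+.109)<.045)
    P=C[m]; top=P[P[:,2]>np.percentile(P[:,2],90)-.006]
    cnt=cv2.minEnclosingCircle(top[:,:2].astype(np.float32))
    return m.sum(),np.round(cnt,4) if 0 else cnt, np.median(top[:,2])
def peg(n,lo=.1,hi=.19):
    z=load(n);C=cloud(z);hsv=cv2.cvtColor(z["im"],cv2.COLOR_RGB2HSV).astype(int)
    S=hsv[...,1]
    m=(z["d"]>0)&(abs(C[...,0]-.61)<.05)&(abs(C[...,1]+.205)<.04)&(C[...,2]>.13)
    return C[m],S[m],hsv[m],np.argwhere(m)
if __name__=="__main__":
    for n in["scene0","top0"]:
        print(n,drum(n))
        P,S,h,ij=peg(n)
        for zz in np.arange(.13,.19,.006):
            k=(P[:,2]>=zz)&(P[:,2]<zz+.006)
            if k.sum(): print(round(zz,3),k.sum(),np.round(P[k].mean(0),4),np.round(np.ptp(P[k],0),3))
    z=load("top0");C=cloud(z);hsv=cv2.cvtColor(z["im"],cv2.COLOR_RGB2HSV)
    m=(C[...,0]>.54)&(C[...,0]<.76)&(C[...,1]>-.3)&(C[...,1]<-.1)&(C[...,2]>-.01)&(C[...,2]<.04)&(hsv[...,1]>75)&(hsv[...,0]>8)&(hsv[...,0]<25)
    m=cv2.morphologyEx(m.astype(np.uint8),cv2.MORPH_OPEN,np.ones((3,3)))
    nl,l,st,_=cv2.connectedComponentsWithStats(m);k=1+st[1:,4].argmax()
    P=C[l==k];print(st[k],cv2.minAreaRect(P[:,:2].astype(np.float32)),np.median(P[:,2]))
E
python3 meas.py
python3 - <<'E'
from cell import ctrl
import numpy as np
from scipy.spatial.transform import Rotation as R
def rv(z,x):
    z=np.array(z)/np.linalg.norm(z);x=np.array(x,float);x-=x@z*z;x/=np.linalg.norm(x)
    return R.from_matrix(np.stack([x,np.cross(z,x),z],1)).as_rotvec()
for s in(1,-1):
    print("down",s,ctrl.inverse_kinematics([.474,-.109,.03],rv([0,0,-1],[s,0,0])),ctrl.inverse_kinematics([.474,-.109,.15],rv([0,0,-1],[s,0,0])))
zz=[.635,.1,-.766]
for x in([0,1,0],[0,-1,0],[1,0,0],[-1,0,0]):
    for d in(.05,-.03):
        p=np.array([.594,-.21,.175])-d*np.array(zz)
        print(x,d,ctrl.inverse_kinematics(p,rv(zz,x)))
E
```

```text
scene0 (np.int64(475), ((0.4716750383377075, -0.10591839998960495), 0.02972468174993992), np.float64(0.03936649234385736))
0.13 62 [ 0.6321 -0.2034  0.1331] [0.038 0.038 0.006]
0.136 48 [ 0.6289 -0.2036  0.1385] [0.025 0.038 0.006]
0.142 65 [ 0.6271 -0.2042  0.1451] [0.031 0.033 0.006]
0.148 43 [ 0.6171 -0.2069  0.1509] [0.03  0.028 0.006]
0.154 39 [ 0.6083 -0.2067  0.1571] [0.02  0.026 0.006]
0.16 37 [ 0.6041 -0.2085  0.1632] [0.021 0.021 0.005]
0.166 34 [ 0.5995 -0.2096  0.1693] [0.023 0.019 0.006]
0.172 31 [ 0.5942 -0.2116  0.1749] [0.019 0.014 0.005]
0.178 6 [ 0.5912 -0.2125  0.1797] [0.006 0.005 0.002]
top0 (np.int64(208), ((0.47035616636276245, -0.10503318905830383), 0.025818295776844025), np.float64(0.040456765883211565))
0.13 38 [ 0.6267 -0.205   0.1335] [0.038 0.038 0.006]
0.136 34 [ 0.6288 -0.2079  0.1395] [0.033 0.038 0.005]
0.142 49 [ 0.6286 -0.2056  0.145 ] [0.018 0.034 0.006]
0.148 25 [ 0.6246 -0.2065  0.1504] [0.027 0.023 0.006]
0.154 14 [ 0.6125 -0.2092  0.157 ] [0.017 0.024 0.005]
0.16 17 [ 0.6067 -0.2101  0.1629] [0.019 0.023 0.005]
0.166 19 [ 0.6013 -0.2113  0.1691
[... 772 characters left out ...]
30938613  0.5276072  -1.01755171  2.08237395  0.24554869  0.17301197
  1.87369766]
[0, -1, 0] 0.05 [-0.1575545   0.14997011  0.70028098  2.19943094 -1.18271463  0.5485815
 -0.05963727]
[0, -1, 0] -0.03 [ 0.00476418  0.33474917  0.47905821  2.13905586 -1.46116978  0.50818571
  0.15454256]
[1, 0, 0] 0.05 [ 0.0443125   0.13608656  0.47972744  2.19193852 -1.14081854  0.51740437
  1.39544811]
[1, 0, 0] -0.03 [ 0.19678466  0.3137045   0.2604374   2.13052971 -1.39674075  0.44431495
  1.60956443]
[-1, 0, 0] 0.05 [-0.69243297  0.46776493  1.40440649  2.21251704 -1.47903696  0.88816487
 -1.54940106]
[-1, 0, 0] -0.03 [ 0.00476418  0.33474917  0.47905821  2.13905586 -1.46116978  0.50818571
 -1.49896361]
```

```bash
cat >> h.py <<'E'
from scipy.spatial.transform import Rotation as R
def rv(z,x):
    z=np.array(z,float)/np.linalg.norm(z);x=np.array(x,float);x-=x@z*z;x/=np.linalg.norm(x)
    return R.from_matrix(np.stack([x,np.cross(z,x),z],1)).as_rotvec()
E
python3 - <<'E'
from cell import ctrl
from h import *
ctrl.goto([.471,-.1055,.16],rv([0,0,-1],[1,0,0]))
s=ctrl.get_state();print(s["time"],s["tool_pos"],s["joint_pos"],s["wrist_force"])
snap(ctrl,"wrist","w1")
E
```

```text
2.8167 [ 0.47164617 -0.10433224  0.16006298] [-0.70676446  0.25722309  0.94336889  2.10642593 -0.26645579  0.89923957
  0.39126498] [ 0.49538996  0.81230434 -1.07441623]
```

View pics/w1.png

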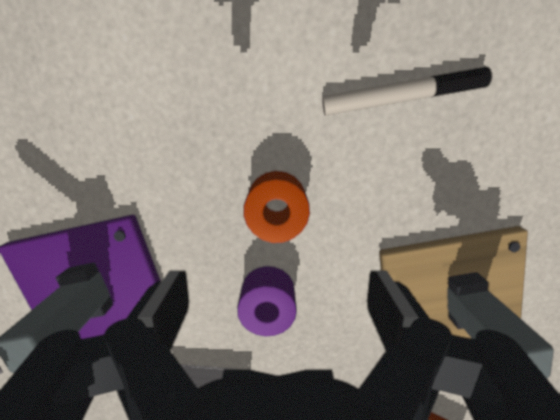

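Run:
```python
from meas import *
print(drum("w1"))
z=load("w1");C=cloud(z);hsv=cv2.cvtColor(z["im"],cv2.COLOR_RGB2HSV).astype(int)
m=(abs(C[...,0]-.471)<.05)&(abs(C[...,1]+.106)<.033)&(C[...,2]>.033)&(C[...,2]<.047)
P=C[m];print(m.sum(),P.mean(0),P.min(0),P.max(0),cv2.minEnclosingCircle(P[:,:2].astype(np.float32)))
t=load("top0");CT=cloud(t)
m=(abs(CT[...,0]-.33)<.09)&(abs(CT[...,1]+.17)<.07)&(CT[...,2]>.12); P=CT[m]; print(P[P[:,2].argmax()])
```

```text
(np.int64(3439), ((0.4828065037727356, -0.10472024977207184), 0.038711633533239365), np.float64(0.03928133928700943))
2953 [ 0.47136281 -0.10167547  0.03910524] [ 0.44389177 -0.13046408  0.03311683] [ 0.49858647 -0.07529678  0.0416637 ] ((0.471002995967865, -0.10289856046438217), 0.028141191229224205)
[ 0.24100671 -0.20523061  0.16185197]
```

Run:
```python
from cell import ctrl
from h import *
ctrl.line_to([.471,-.104,.024],rv([0,0,-1],[1,0,0]),rate=.12)
s=ctrl.get_state();print(s["time"],s["tool_pos"],s["wrist_force"])
ctrl.set_gripper(0.0)
s=ctrl.get_state();print(s["time"],s["tool_pos"],s["wrist_force"],s["grip_width"])
ctrl.line_to([.471,-.104,.16],rate=.12)
s=ctrl.get_state();print(s["time"],s["tool_pos"],s["wrist_force"],s["grip_width"])
snap(ctrl,"wrist","w2")
```

```text
4.15 [ 0.4716966  -0.104164    0.02460164] [-0.48418474 -0.78631458  0.44179072]
4.5417 [ 0.47172808 -0.1039731   0.02500524] [-2.01041686  0.15903574  6.08601895] 0.6347767520624941
5.825 [ 0.47027907 -0.10380577  0.15930116] [ 0.16147797 -0.2397065  -1.1084999 ] 0.6345056403795886
```

View pics/w2.png

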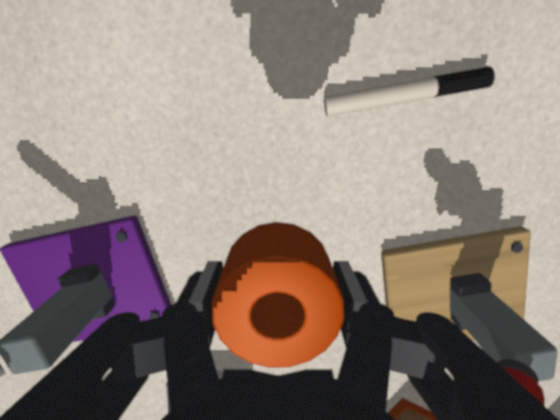

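```bash
cat > pegfit.py <<'E'
from h import *
from scipy.optimize import least_squares
def axis(yaw): return np.array([-.6428*np.cos(yaw),-.6428*np.sin(yaw),.7660])
def pts(n,zlo=.148,grey=True,tip0=np.array([.591,-.2135,.18])):
    z=load(n);C=cloud(z);hsv=cv2.cvtColor(z["im"],cv2.COLOR_RGB2HSV).astype(int)
    a=axis(.18);q=C-tip0;s=-(q@a);r=np.linalg.norm(q+s[...,None]*a,axis=-1)
    m=(z["d"]>0)&(r<.016)&(s>-.012)&(s<.036)&(hsv[...,1]<70)&(hsv[...,2]>45)
    m=cv2.erode(m.astype(np.uint8),np.ones((2,2)))>0 if n[0]=='w' else m
    return C[m]
def rad(s): return np.where(s<.01,.004+.5*np.clip(s,0,.01),.009)
def res(p,P):
    a=axis(p[3]);q=P-p[:3];s=-(q@a);r=np.linalg.norm(q+np.outer(s,a),axis=1)
    e=r-rad(s)
    cap=np.where(s<0,np.hypot(s,np.clip(r-.004,0,None)),0)
    e=np.where(s<0,cap,e)
    e=np.where((s<.006)&(r<rad(s)),np.minimum(abs(s),abs(e)),e)
    return e
def fit(P,yaw=None):
    f=lambda p:np.r_[res(p,P)/.0015,(p[3]-.179)/.03*np.sqrt(len(P))*.3]
    o=least_squares(f,[.591,-.2135,.18,.18],loss="soft_l1",x_scale=[.01,.01,.01,.1])
    return o.x,np.sqrt(np.mean(res(o.x,P)**2))
if __name__=="__main__":
    import sys
    for n in sys.argv[1:]:
        P=pts(n);print(n,len(P),*[np.round(x,4) for x in fit(P)])
    P=np.concatenate([pts(n) for n in sys.argv[1:]]);print(fit(P))
E
python3 pegfit.py scene0 top0
python3 - <<'E'
from cell import ctrl
from h import *
from pegfit import axis
a=axis(.18);o=rv(-a,[0.178,-.984,0]);M=R.from_rotvec(o).as_matrix()
tip=np.array([.591,-.213,.18])
p=tip+.06*a+.05*M[:,1]
print(p,M)
ctrl.goto(p,o)
s=ctrl.get_state();print(s["time"],s["tool_pos"],s["joint_pos"],s["wrist_force"])
snap(ctrl,"wrist","w3")
snap(ctrl,"scene","s3")
E
python3 pegfit.py w3
```

```text
scene0 108 [ 0.5864 -0.2131  0.1765  0.1805] 0.0015
top0 72 [ 0.5878 -0.2147  0.1774  0.1797] 0.0015
(array([ 0.58683259, -0.21375982,  0.17676458,  0.18034529]), np.float64(0.0016778481905335345))
[ 0.51536579 -0.2267226   0.19381917] [[ 1.78428567e-01 -7.53786441e-01  6.32431220e-01]
 [-9.83952735e-01 -1.36355677e-01  1.15083211e-01]
 [-5.12576859e-04 -6.42816561e-01 -7.66019978e-01]]
6.8333 [ 0.51542161 -0.22568606  0.19336131] [-0.32811502  0.16685767  0.97989602  2.27908285 -1.28141909  0.64249711
  0.25622935] [ 0.7992466  -0.65213477 -0.07972259]
w3 718 [ 0.5863 -0.2122  0.1767  0.179 ] 0.0004
(array([ 0.58630097, -0.21217068,  0.17667275,  0.17899873]), np.float64(0.0003907181931427245))
```

View pics/w3.png

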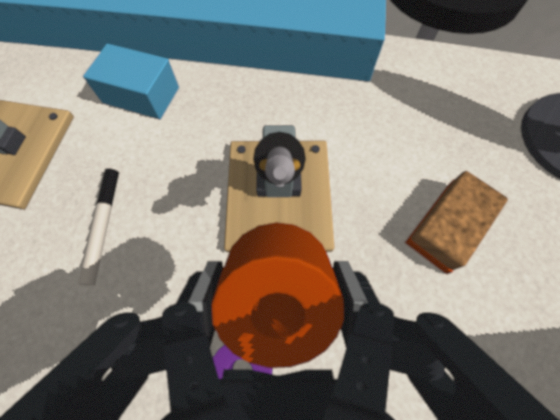

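View pics/s3.png

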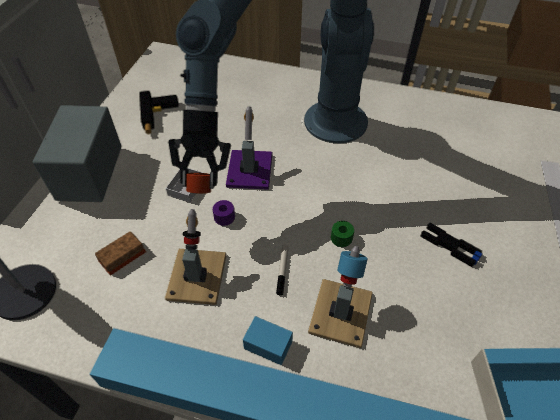

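```bash
cat > drumfit.py <<'E'
from h import *
import sys
from scipy.optimize import least_squares
def dfit(n,tp,M):
    z=load(n);C=cloud(z);hsv=cv2.cvtColor(z["im"],cv2.COLOR_RGB2HSV).astype(int)
    Q=(C-tp)@M
    m=((hsv[...,0]<14)|(hsv[...,0]>174))&(hsv[...,1]>110)&(np.linalg.norm(Q,axis=-1)<.05)
    m=cv2.erode(m.astype(np.uint8),np.ones((3,3)))>0
    P=Q[m]
    top=P[(P[:,2]<-.006)&(np.hypot(P[:,0],P[:,1]+.0)<.026)]
    A=np.c_[top[:,:2],np.ones(len(top))]
    from numpy.linalg import lstsq
    pl=lstsq(A,top[:,2],rcond=None)[0]
    k=abs(A@pl-top[:,2])<.0015; pl=lstsq(A[k],top[k,2],rcond=None)[0]
    side=P[(P[:,2]>pl[2]+.005)&(P[:,1]<-.012)]
    def f(p):
        x=p[0]+p[2]*side[:,2];y=p[1]+p[3]*side[:,2]
        return np.r_[(np.hypot(side[:,0]-x,side[:,1]-y)-.028)/.0007,(p[2:]+pl[:2])/.02*10]
    o=least_squares(f,[0,0,0,0],loss="soft_l1")
    return pl,len(side),o.x,side[:,2].max(),np.sqrt(np.mean(f(o.x)[:-2]**2))*.0007
E
python3 - <<'E'
from drumfit import *
from pegfit import axis
from cell import ctrl
s=ctrl.get_state();M=R.from_rotvec(s["ee_rot"]).as_matrix();tp=s["tool_pos"]
print(tp,[np.round(x,4) for x in dfit("w3",tp,M)])
tip=np.array([.5863,-.2122,.1767]);a=axis(.179)
print("peg in tool",np.round((tip-tp)@M,4),"axis",np.round(a@M,4))
z=load("w3");C=cloud(z);hsv=cv2.cvtColor(z["im"],cv2.COLOR_RGB2HSV).astype(int)
q=C-tip;sd=-(q@a);r=np.linalg.norm(q+sd[...,None]*a,axis=-1)
m=(r>.0145)&(r<.0195)&(sd>.035)&(sd<.07)
print(np.histogram(sd[m],np.arange(.035,.07,.002)))
E
```

```text
[ 0.51614983 -0.22501435  0.19359415] [array([ 0.0041, -0.0011, -0.014 ]), np.int64(2367), array([-0.0013,  0.0022, -0.0041,  0.0022]), np.float64(0.0232), np.float64(0.0002)]
peg in tool [ 0.0002 -0.0438  0.0587] axis [-3.4e-03  8.0e-04 -1.0e+00]
(array([  0,   0,   0,   0,   0,   0,   0,   9, 598, 172,   0,   0,   0,
         0,   0,   0,   0]), array([0.035, 0.037, 0.039, 0.041, 0.043, 0.045, 0.047, 0.049, 0.051,
       0.053, 0.055, 0.057, 0.059, 0.061, 0.063, 0.065, 0.067, 0.069]))
```

```bash
cat > mv.py <<'E'
from h import *
from pegfit import axis
tip=np.array([.5863,-.2122,.1767]);a=axis(.179)
o=rv(-a,[np.sin(.179),-np.cos(.179),0]);M=R.from_rotvec(o).as_matrix()
doff=np.array([-.0013,.0022,0])
def tcp(s,off=np.zeros(3)): return tip-a*s-M@doff+M@off
def st(ctrl,n=6,dt=.02):
    S=[]
    for i in range(n):
        S.append(ctrl.get_state()); ctrl.sleep(dt)
    f=np.mean([x["wrist_force"] for x in S],0);p=np.mean([x["tool_pos"] for x in S],0)
    return S[-1]["time"],(p-tip)@M+doff,f@M,S[-1]["grip_width"],np.std([x["tool_pos"] for x in S],0).max()
E
python3 - <<'E'
from cell import ctrl
from mv import *
r=lambda t:print([np.round(x,4) for x in t])
r(st(ctrl))
ctrl.line_to(tcp(-.055),o,rate=.06)
r(st(ctrl))
snap(ctrl,"wrist","w4");snap(ctrl,"scene","s4");snap(ctrl,"top","t4")
crop("s4",130,270,130,290,4)
E
```

```text
[np.float64(7.0167), array([-0.0011,  0.0459, -0.0588]), array([0.2146, 0.8695, 0.5558]), np.float64(0.6336), np.float64(0.0)]
[np.float64(8.05), array([-0.    ,  0.0008, -0.055 ]), array([0.0766, 1.0736, 0.5462]), np.float64(0.6356), np.float64(0.0001)]
```

View pics/s4_c130_130.png

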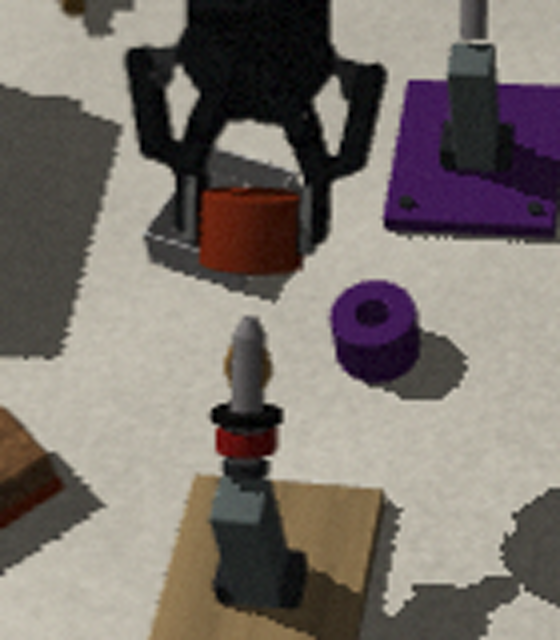

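View pics/w4.png

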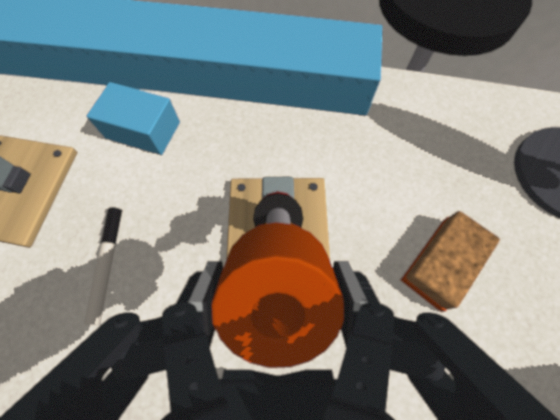

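Run:
```python
from cell import ctrl
from mv import *
r=lambda *t:print(*[np.round(x,4) for x in t])
off=np.array([0,-.0008,0])
for s in(-.030,-.022,-.016,-.011,-.007):
    ctrl.line_to(tcp(s,off),o,rate=.03)
    t=st(ctrl,3,.01);r(s,*t[:3])
    if np.linalg.norm(t[2][:2])>8 or abs(t[2][2])>8: print("stop");break
snap(ctrl,"scene","s5");crop("s5",130,270,130,290,4)
```

```text
-0.03 9.2167 [ 0.0002 -0.0008 -0.0301] [-0.0183 -0.1339  0.6992]
-0.022 9.6583 [-0.0001 -0.0006 -0.0218] [0.148  0.641  0.8981]
-0.016 10.0333 [-0.0001 -0.0006 -0.0158] [-0.3274  0.6486  1.0319]
-0.011 10.375 [-0.0001 -0.0007 -0.0108] [0.3072 0.5225 1.4583]
-0.007 10.6833 [ 0.     -0.0008 -0.0069] [0.0949 1.1622 0.7846]
```

View pics/s5_c130_130.png

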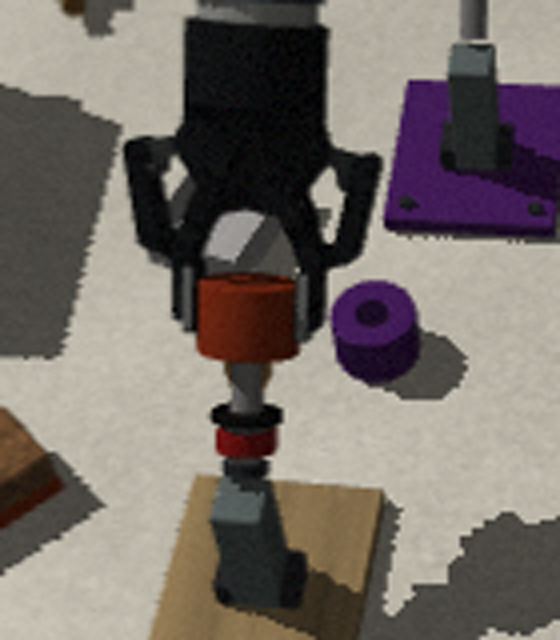

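The drum is threaded freely on the peg (crop: drum at (248,315), peg emerging below it). Now over the clips.

Run:
```python
from cell import ctrl
from mv import *
r=lambda *t:print(*[np.round(x,4) for x in t])
s=-.007
while s<.0225:
    s+=.002
    ctrl.line_to(tcp(s),o,rate=.02)
    t=st(ctrl,3,.01);r(s,*t[:4])
    if np.linalg.norm(t[2][:2])>12 or abs(t[2][2])>18: print("stop");break
```

```text
-0.005 11.0167 [ 0.0003 -0.0002 -0.005 ] [1.0145 0.2155 0.6943] 0.6352
-0.003 11.2917 [ 0.0002 -0.0001 -0.0031] [ 0.0837  0.1926 -1.0387] 0.6371
-0.001 11.5667 [ 0.0002  0.0001 -0.0011] [ 0.1421  0.2247 -1.5712] 0.638
0.001 11.8417 [-0.0007  0.0001  0.0019] [1.9534 1.0058 8.2056] 0.6383
0.003 12.1167 [-0.0004  0.      0.0035] [ 1.0198 -0.1109  5.7412] 0.6405
0.005 12.3917 [-0.0001 -0.      0.0051] [1.0081 1.0541 2.1063] 0.6365
0.007 12.6667 [ 0.0001 -0.0001  0.007 ] [ 0.3213  0.3705 -0.4421] 0.6354
0.009 12.9417 [ 0.     -0.      0.0091] [ 0.9086  0.3436 -0.5395] 0.6385
0.011 13.2167 [-0.0001 -0.      0.0113] [0.5679 0.5877 0.5049] 0.6356
0.013 13.4917 [-0.0001  0.      0.0133] [0.7152 0.5309 1.0178] 0.6409
0.015 13.7667 [-0.0001  0.      0.0152] [1.2848 0.3114 0.7313] 0.6332
0.017 14.0417 [-0.0002  0.      0.0172] [ 1.4447 -0.091   0.1026] 0.6375
0.019 14.3167 [-0.0002  0.      0.0193] [0.4708 0.4939 0.9374] 0.6356
0.021 14.5917 [-0.0001  0.      0.0212] [ 0.7638 -0.0913 -0.1123] 0.6368
0.023 14.8667 [-0.0002  0.      0.0233] [0.7653 0.4445 0.446 ] 0.6357
```

Run:
```python
from cell import ctrl
from mv import *
from drumfit import dfit
r=lambda *t:print(*[np.round(x,4) for x in t])
snap(ctrl,"wrist","w6")
S=ctrl.get_state();r(*dfit("w6",S["tool_pos"],R.from_rotvec(S["ee_rot"]).as_matrix()))
s=.023
while s<.0285:
    s+=.0005
    ctrl.line_to(tcp(s),o,rate=.005)
    t=st(ctrl,6,.015);r(s,*t[:4])
    if np.linalg.norm(t[2][:2])>12 or t[2][2]<-7: print("stop");break
```

```text
[ 0.0038 -0.0008 -0.0137] 2408 [-0.0018  0.0015 -0.0031  0.0014] 0.0233 0.0002
0.0235 15.2583 [0.0001 0.     0.0234] [ 0.4     0.6124 -2.4627] 0.6405
0.024 15.6083 [0.0002 0.     0.0238] [ 0.0591  0.7301 -5.0645] 0.6375
0.0245 15.9583 [0.0001 0.     0.0245] [ 0.4878  0.9326 -5.2156] 0.641
0.025 16.3083 [-0.      0.      0.0251] [ 0.9191  0.5929 -4.1488] 0.6373
0.0255 16.6583 [-0.      0.      0.0256] [ 0.9239  0.5226 -4.5992] 0.6399
0.026 17.0083 [-0.0001 -0.      0.0261] [ 0.8171  1.4706 -3.9258] 0.6372
0.0265 17.3583 [ 0.0001 -0.      0.0265] [ 0.4563  0.503  -4.7194] 0.6369
0.027 17.7083 [ 0.0001 -0.      0.0269] [ 0.1446  0.7576 -6.3964] 0.6363
0.0275 18.0583 [ 0.0001 -0.      0.0273] [ 0.3091  0.7033 -7.8229] 0.6372
stop
```

View pics/w6.png

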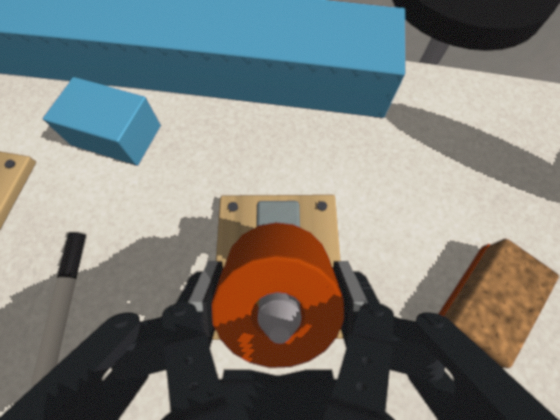

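Run:
```python
from cell import ctrl
from mv import *
r=lambda *t:print(*[np.round(x,4) for x in t])
s=.0275
while s<.033:
    s+=.0004
    ctrl.line_to(tcp(s),o,rate=.005)
    t=st(ctrl,6,.015);r(s,*t[:4])
    if np.linalg.norm(t[2][:2])>12 or t[2][2]<-15.5: print("stop");break
ctrl.sleep(.5)
r(*st(ctrl))
```

```text
0.0279 18.4083 [ 0.0001 -0.      0.0276] [ 0.0971  0.5875 -8.9884] 0.6401
0.0283 18.7583 [ 0.0001 -0.      0.0279] [ -0.4398   0.6477 -10.0585] 0.6388
0.0287 19.1083 [ 0.0001 -0.      0.0281] [ -0.6012   0.5621 -10.8897] 0.6372
0.0291 19.4583 [ 0.0001 -0.      0.0284] [ -0.7001   0.7394 -13.013 ] 0.6398
0.0295 19.8083 [ 0.0001 -0.      0.0287] [ -1.1366   1.0798 -13.9218] 0.6403
0.0299 20.1583 [ 0.0002 -0.      0.029 ] [ -1.2696   0.8488 -14.3964] 0.6387
0.0303 20.5083 [ 0.0002 -0.      0.0293] [ -1.4982   0.3066 -16.1761] 0.6335
stop
21.1083 [ 0.0001 -0.      0.0293] [ -1.6171   0.8642 -15.5549] 0.641 0.0
```

Run:
```python
from cell import ctrl
from mv import *
r=lambda *t:print(*[np.round(x,4) for x in t])
ctrl.line_to(tcp(.0306),o,rate=.005)
ctrl.sleep(.6); r(*st(ctrl))
ctrl.set_gripper(0.9)
r(*st(ctrl)); snap(ctrl,"wrist","w7")
```

```text
22.0583 [ 0.0002 -0.      0.0294] [ -1.607    0.7368 -17.3796] 0.6401 0.0
22.5083 [-0.001  -0.0002  0.0313] [ 0.1219  0.0348 -0.0469] 0.8999 0.0002
```

View pics/w7.png

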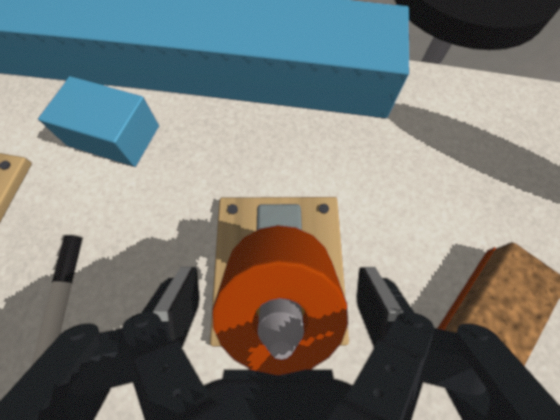

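Both fingers are clear of the drum (pad gaps at about x 200 and 360) and the wrist force is about 0. I'll retreat along the axis and check the seating.

Run:
```python
from cell import ctrl
from mv import *
r=lambda *t:print(*[np.round(x,4) for x in t])
ctrl.line_to(tcp(-.09),o,rate=.08)
ctrl.line_to(tcp(-.09,np.array([0,.05,0])),o,rate=.08)
r(*st(ctrl)); snap(ctrl,"wrist","w8");snap(ctrl,"scene","s8");snap(ctrl,"top","t8");crop("s8",130,270,150,310,4)
z=load("w8");C=cloud(z);q=C-tip;sd=-(q@a);rr=np.linalg.norm(q+sd[...,None]*a,axis=-1)
hsv=cv2.cvtColor(z["im"],cv2.COLOR_RGB2HSV).astype(int);br=((hsv[...,0]<14)|(hsv[...,0]>174))&(hsv[...,1]>110)
m=br&(rr>.014)&(rr<.026)&(sd>0)&(sd<.03);P=q[m]@M
A=np.c_[P[:,:2],np.ones(len(P))];pl=np.linalg.lstsq(A,P[:,2],rcond=None)[0]
print("top face tilt, depth below tip",pl,np.median(sd[m]),m.sum())
m=br&(rr>.014)&(rr<.032)&(sd>0)&(sd<.03);Q=q[cv2.erode(m.astype(np.uint8),np.ones((2,2)))>0]@M
Q=Q[abs(Q[:,2]-pl[2])<.003];print("circle",cv2.minEnclosingCircle(Q[:,:2].astype(np.float32)))
# bystander check by scene difference
d=cv2.absdiff(load("s8")["im"],load("scene0")["im"]).max(-1);cv2.imwrite("pics/diff8.png",d*3)
```

```text
25.0917 [ 0.0002  0.0493 -0.09  ] [ 0.0126 -0.1447 -0.2023] 0.8979 0.0001
top face tilt, depth below tip [0.00626429 0.00108015 0.01360239] 0.013596844700699818 2868
circle ((0.00018856664246413857, -0.0009393945219926536), 0.027617359533905983)
```

View pics/s8_c130_150.png

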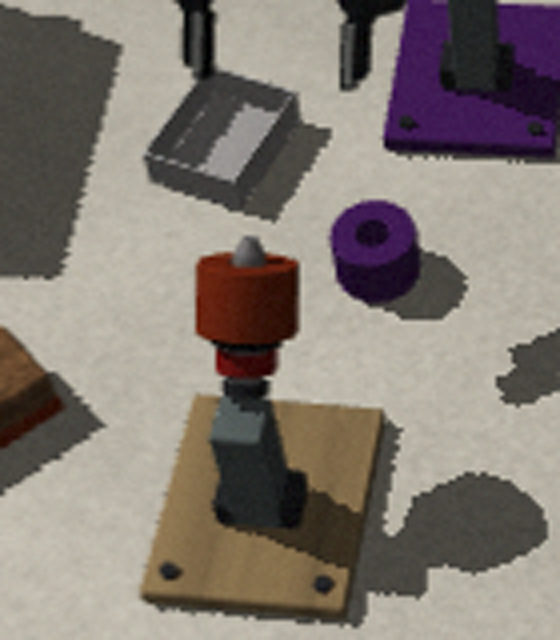

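View pics/s8.png

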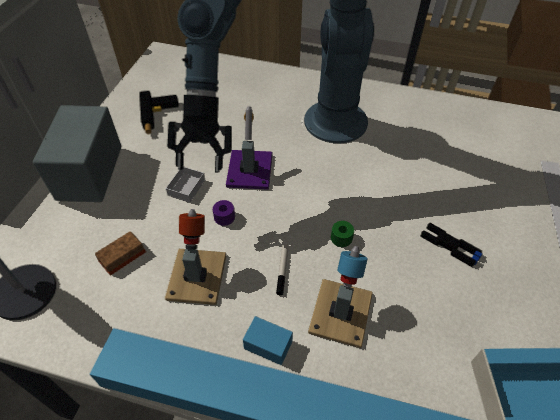

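Run:
```python
from cell import ctrl
ctrl.sleep(.3);print(ctrl.get_state()["time"]);ctrl.sign_off()
```

```text
25.5583
the job is handed in; nothing more can be done
```

I put the brown drum on the empty slanted peg, pressed it home against the sprung pad and let go, then handed the job in at about 25.6 s of the 64 s allowed. No verdict is reported, so the results below rest on my own checks.

- **Clips and drag:** the drum went over the clips, and the steady drag was about 5 N.
- **Push at the pad:** the wrist force settled at about 17.4 N. Less the drag, that is about 12–13 N by wrist force, or about 11 N from the roughly 2.8 mm of pad travel after contact. It was held for about 0.6 s.
- **Seating after release:** the fingers were clear and the wrist force was about 0 N. The drum's top face sits 13.6 mm below the peg tip, so the pad is still pressed about 1 mm (roughly 4 N). The drum is about 1 mm off the peg's axis and tilted less than 0.5°.
- **Bystanders:** in the final scene image they all look to be where they started. I judged this by eye and did not measure it.
- **Disagreement between checks:** the wrist camera put the held drum about 2 mm off the tool centre. I corrected for that, and the drum threaded with almost no side force.

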